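# Put the hone away and click the slide lid shut

## Task

Lay the slim grey hone flat on the bottom of the open slide-lid case, then slide the lid shut along its rails until its spring tab has clicked down behind the ledge at the far end. The stop is at a slightly different place on every case, so feel for it and push gently, without ramming the lid against its ledge or stop (it must never bear on the case with more than 20 N), and leave the other things on the table where they are.

Things in the scene. Friction and masses are not known exactly. Their poses are not given: they have to be found in the camera images.
- case: (Sizes everywhere in mm.) Plywood slide-lid case, fixed, 322 long (its x -150 to +172), 112 wide, 47 tall. Origin: underside, mid-width, on the table. The lid closes towards the case's +x; z up. The lid runs in rails on the side walls, its underside 35 above the table, under two side lips (tops 47 above the table, 90 free between them).
- bay_floor (a point): Middle of the floor of the case's open-topped bay, 5 above the table, 10 behind the case's origin in x. The bay is 200 long (case x -110 to +90) and 84 wide between the walls; its rear part lies under the open lid.
- end_deck (a point): Middle of the top of the case's solid end deck (case x +90 to +172, 29 above the table). It bears a brass strike plate: in the middle a ledge with a 13 long slope up (5.5 high), a 26 long flat top, then a sharp drop; either side a stop block for the lid's leading edge. The plate is screwed on through slots: its x differs by up to 14 either way from case to case.
- lid: Sliding lid, loose in the rails (1.5 play): plywood plate 230 (its x) x 98 x 6, axes parallel to the case's, origin at the centre of its underside. Starts about 134 to 142 open, its rear half out beyond the case's -x end. Fully home its origin is at case x = -7, give or take 14 (strike plate). Slides freely at about 1 N; friction varies. A push of 11 N at the stop is ample.
- lid_grip (a point): Centre of the grip bar on the lid: wooden bar 14 thick along the slide, 50 across, 20 tall, on the lid's top (lid top 41, bar top 61 above the table). 40 ahead of the lid's origin, 75 behind its leading edge. Fully home at case x = +33, give or take 14.
- tab_tip (a point): Tip of the steel spring tab, 16 wide, 3 thick, 40 long ahead of the lid's leading edge; its tooth, 6 long, reaches 4 below the lid's underside. Relaxed, 3 above the lid's underside. In the last 45 of travel the tooth climbs the ledge (tip bent up 2 to 4, push 3 to 9 N), then snaps down behind it; 2 further the lid meets the firm stop, where the push rises steeply.
- hone_mid (a point): Centre (half-way up) of the slim hone: a plain grey stone bar 64 (its x) x 22 (its y) x 16 tall, lying flat on the table, about 60 g. Its axes are the hone's.
- rubstone: Bystander, loose: broad, thick rubbing stone of the same grey, 95 x 48 x 28; not the hone. Origin under its middle.
- brush: Bystander, loose: brush lying down, 180 long. Origin under its middle.
- ink_can: Bystander, loose: low dark ink can, 84 across, 55 tall. Origin under its middle.
- brayer: Bystander, loose: brayer (ink roller) lying down, roller 40 across and 100 long, wooden handle. Origin under its middle.
- ink_knife: Bystander, loose: ink knife lying down, 200 long. Origin under its middle.
- crayon_jar: Bystander, loose: small amber jar, 56 across, 70 tall. Origin under its middle.
- hone: The slim hone again (see hone_mid); origin at the centre of its underside.
There are look-alikes about, which are no part of the job. What is shaped like the hone but pink is not meant.

How it is judged:
On the way, in this order (a step that is already met when the one before it is completed fails the run):
1. the hone lies flat on the floor of the case, released, while the lid is still open (x of hone_mid in the frame of case between -0.11 and 0.09 m and y of hone_mid in the frame of case between -0.042 and 0.042 m and z of hone_mid in the frame of case between 0.009 and 0.018 m and angle between hone_mid's own z axis and vertical below 0.15 rad and contact force between the fingers and hone below 0.05 N and x of lid_grip in the frame of case below -0.06 m), for 0.2 s.
2. the lid is fully home and its tab has snapped down behind the ledge (x of lid_grip in the frame of case between 0.016 and 0.052 m and z of lid_grip in the frame of case between 0.046 and 0.057 m and z of tab_tip in the frame of lid below 0.0042 m), for 0.2 s.
At the end, for the whole second after the job is handed in: The hone lies flat (within 0.15 rad) on the floor inside the case; the lid is home in its rails (grip bar centre at case x between 16 and 52 mm), at rest, with the tab sprung back down (tip less than 4.2 mm above the lid's underside level, relaxed 3), i.e. behind the ledge (all of step 2 and x of hone_mid in the frame of case between -0.11 and 0.09 m and y of hone_mid in the frame of case between -0.042 and 0.042 m and z of hone_mid in the frame of case between 0.009 and 0.018 m and angle between hone_mid's own z axis and vertical below 0.15 rad and linear speed of lid below 0.01 m/s); the robot touches nothing.
It fails at once if the lid is forced against the case, its ledge or its stop with more than 20 N (contact force between lid and case above 20 N).
It fails at once if a bystander is moved by more than 30 mm (distance of any of rubstone, brush, ink_can, brayer, ink_knife, crayon_jar from where it was at the start of the episode above 0.03 m).
It also fails if it takes over 67 s, if anything falls off the work surface, if the arm or the gripper's body presses on something with over 40 N, if the wrist force passes 120 N, or if a joint passes its speed limit or range.

## Robot

A 6-joint arm with a two-finger parallel gripper is mounted at the origin on the work surface. World frame = base frame: x ahead of the robot, y to its left, z up, the work surface at z = 0. Lengths are in m, angles in rad, forces in N, time in s.
With the tool pointing down it reaches from about 0.35 to 0.975 m from the base axis. Payload 4.9 kg.
Tool frame: the origin (TCP) lies midway between the tips of the shut fingers; the grasp point (between the pads) lies 19 mm behind it; z points along the fingers, y is the line along which they close (so a half turn about z gives the same grasp; the last joint's range is limited). The gripper opens to 85 mm and grips with 20 to 120 N. Pads are 22 mm wide; open, the fingers measure 114 mm over their backs; the gripper's body (76 mm by 85 mm) begins 54 mm behind the grasp point. The pads swing forward as they close: fully open they stand 13 mm farther back than shut.
Start: joints at [1.144, 0.053, 1.613, -0, 1.476, -0.119], TCP at [0.189, 0.596, 0.231] pointing down, gripper open.
Joint ranges: [-3.01, 3.01], [-1.01, 2.22], [0.06, 2.58], [-1.02, 4.17], [0.09, 2.62], [-3.14, 3.14]. Speed limits (rad/s): [2.57, 2.57, 3.14, 3.14, 3.14, 3.14].

## Interface

Orientations are given as a rotation vector (axis times angle).
In Python, from station import telemetry, optics, ctrl gives the robot as it stands.
- The arm moves only by the shell command python3 -m pendant 'ROWS' [FORCE]. ROWS is JSON, one flat list of numbers, 7 for each row, row after row: the turn, a rotation vector about the tool's x, y, z as a fraction of full scale, then the shift along the tool's x, y, z as a fraction of full scale, then the opening, from 0 (shut) to 1 (fully open). In form: [ax, ay, az, tx, ty, tz, fingers, ax, ay, az, tx, ty, tz, fingers, ...]. A call has 1 to 12 rows; each row is the pose to reach, as a shift and turn from the pose commanded when the call began, along the tool's axes at that moment; what a row does not reach only later rows make up. Full scale, the value 1, is 300 mm for a shift and 30 degrees for a turn. A row lasts 1/8 s, in which the tool goes at most 62.5 mm and 10.7 degrees, less where a joint would pass 70% of its speed; a pose out of reach is approached as far as the arm can. A call with a number of a shift or a turn outside -1 to 1 is refused whole. A call with a gripper value outside its range is refused whole. The fingers move at their own pace and stop on an object; FORCE is the grip in N (left out, the last holds). Time passes only in rows, so rows that repeat a pose let the fingers close. It gives the time, the measured TCP pose, the force, the opening and the grip force at its end, in the units of the state.
- telemetry.get_obs(): the state, without advancing time (a new reading comes with each control period).
- optics.get_image(name): name is "scene" or "top"; returns a dict with "image" (384x512x3 uint8, red, green, blue), "depth" (384x512 float32, m along the optical axis (not along the pixel's ray), 0 where there is no reading), "fx", "fy", "cx", "cy" (pixels), "dist_coeffs" ([k1, k2, p1, p2, k3] as OpenCV has them; the pictures are not rectified), "rvec" (rotation vector, rad) and "tvec" (3), from world to camera coordinates, as OpenCV has them. Camera axes: x right, y down, z forward; pixel columns grow to the right and rows downward; lengths in m; the calibration is good to about 2 mm. A picture is of the moment at which its call begins.
- ctrl.finish_job(): hands the job in; it is judged then, once.
The state is a dict: "t": time; "q": joint angles; "dq": joint speeds; "effort": joint torques, N m; "tool_pos": TCP position; "tool_rot": TCP orientation; "contact_force": force on the tool from outside, world axes, zero at the start; "wrist_torque": the same for the moment, N m; "opening": finger opening in m; "grip_force": force on a finger pad.
Only numpy, scipy, OpenCV 4.12 (cv2) and the standard library are available. Lean on these libraries where they do the work, as an engineer would, in place of code of your own. Each camera call takes 0.05 s, during which the arm holds its last target. There are 200 camera calls.

## Working session

There is one attempt and no reset: what is moved stays moved. The work goes in short steps, Python scripts to look and compute and a shell command to move; the robot and the scene stay as the last step left them, time stands still between calls to the robot, and variables do not carry over. Pictures are saved under pics/ and viewed, at most 10 in all, crops included, and the job is handed in when it is done.

```bash
mkdir -p pics; ls
cat > h.py <<'E'
import numpy as np, cv2
from station import telemetry, optics, ctrl
def load(n):
    d=np.load(f'{n}.npz'); return {k:d[k] for k in d}
def snap(n):
    d=optics.get_image(n); np.savez(f'{n}.npz',**{k:np.array(v) for k,v in d.items()}); return d
def world(d,px,z=None):
    """pixels (N,2) -> world, on plane z, or with depth"""
    px=np.atleast_2d(np.array(px,float)); K=np.array([[d['fx'],0,d['cx']],[0,d['fy'],d['cy']],[0,0,1]],float)
    n=cv2.undistortPoints(px[:,None],K,np.array(d['dist_coeffs'],float))[:,0]
    R=cv2.Rodrigues(np.array(d['rvec'],float))[0]; t=np.array(d['tvec'],float).ravel()
    r=np.c_[n,np.ones(len(n))]
    C=-R.T@t
    if z is None:
        dep=np.array([d['depth'][int(round(v)),int(round(u))] for u,v in px]); return (r*dep[:,None]-t)@R
    w=r@R; return C+w*((z-C[2])/w[:,2])[:,None]
E
python3 - <<'E'
from h import *
for n in('scene','top'):
    d=snap(n); cv2.imwrite(f'pics/{n}0.png',cv2.resize(d['image'][:,:,::-1],(768,576)))
    R=cv2.Rodrigues(np.array(d['rvec'],float))[0]; print(n,-R.T@np.array(d['tvec']).ravel(),R[2],d['fx'])
print(telemetry.get_obs())
E
```

```text
pics
scene [ 0.9267694  -0.29350356  0.66673983] [-0.43878351  0.42623892 -0.79106853] 346.69768655929033
top [0.38030469 0.06076801 1.27497048] [ 0.15288401 -0.00144097 -0.98824309] 497.5004936003516
{'t': 0.1, 'q': array([ 1.14400982e+00,  5.33217022e-02,  1.61417116e+00,  6.27651909e-06,
        1.47599406e+00, -1.18991254e-01]), 'dq': array([ 0.00133995, -0.00248131, -0.00212457,  0.00010634,  0.00232867,
        0.00112902]), 'effort': array([-4.15157956e-04, -3.94904888e+01, -3.71362782e+01, -1.94826493e-04,
        3.88652654e-03,  4.32135309e-06]), 'tool_pos': array([0.18910481, 0.59510896, 0.23015818]), 'tool_rot': array([-4.81498950e-01, -3.10395065e+00,  2.86228636e-03]), 'contact_force': array([-0.41749947,  0.36281809,  0.07400881]), 'wrist_torque': array([ 0.03266037, -0.00389921,  0.00641315]), 'grip_force': 0.0, 'opening': 0.08577350676978529}
```

View pics/top0.png

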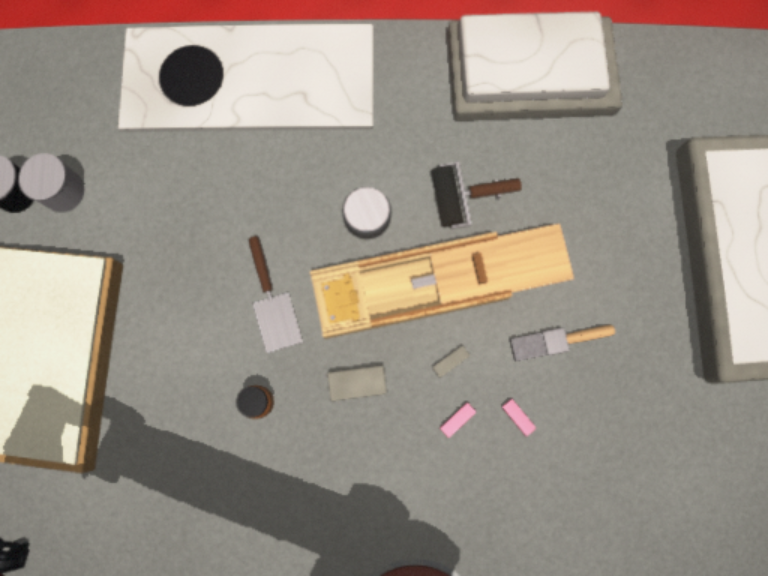

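View pics/scene0.png

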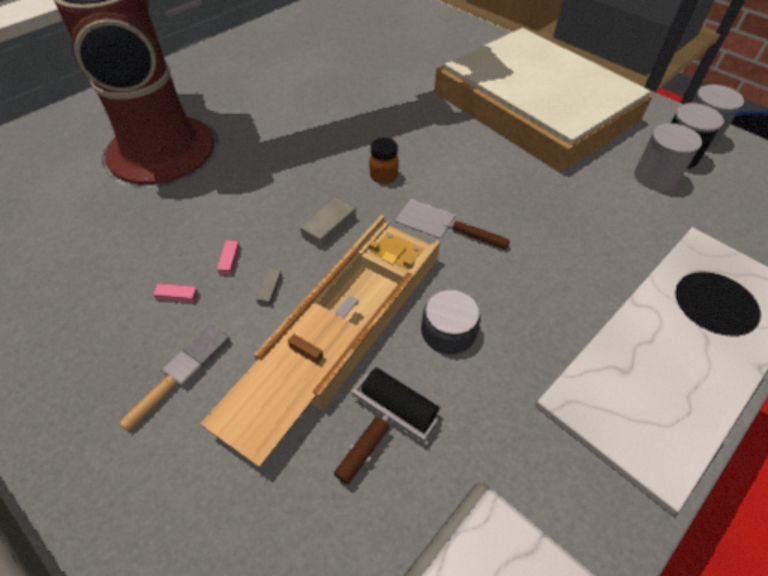

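The top view shows the case, with its strike-plate end at left (about 317,300) and the lid grip at (480,267). There are four candidates for the hone (768-px picture): a small grey bar (450,360), a broad grey block (357,382), and pink bars (458,420) and (519,417). The small grey bar fits: it is grey and slim, while the block is the rubstone and the pink ones are excluded. I'll confirm it in a crop.

```bash
cat > m.py <<'E'
from h import *
d=load('top'); H,W=384,512
uv=np.stack(np.meshgrid(np.arange(W),np.arange(H)),-1).reshape(-1,2).astype(float)
P=world(d,uv).reshape(H,W,3); Z=P[...,2]
def rect(mask,u0,u1,v0,v1,z,name):
    m=np.zeros((H,W),np.uint8); m[v0:v1,u0:u1]=mask[v0:v1,u0:u1]
    c=max(cv2.findContours(m,cv2.RETR_EXTERNAL,cv2.CHAIN_APPROX_NONE)[0],key=cv2.contourArea)
    b=cv2.boxPoints(cv2.minAreaRect(world(d,c[:,0],z)[:,:2].astype(np.float32)))
    e=[b[1]-b[0],b[2]-b[1]]; e.sort(key=np.linalg.norm)
    print(name,'centre',b.mean(0).round(4),'size',np.linalg.norm(e,axis=1).round(4),'yaw long',np.degrees(np.arctan2(e[1][1],e[1][0])).round(1), 'px',c[:,0].mean(0).round(1))
rect(Z>.008,280,320,225,255,.016,'hone')
rect(Z>.052,300,335,160,195,.061,'grip')
rect((Z>.035)&(Z<.05),280,390,140,215,.041,'lid')
rect(Z>.027,195,390,140,230,.044,'case+lid')
rect((Z>.04)&(Z<.05),195,345,150,230,.047,'lips')
for n,(u,v) in dict(deckendA=(208,179),mid=(227,200),floor=(262,190),lid=(350,175),table=(250,280)).items(): print(n,P[v,u].round(4))
cv2.imwrite('pics/crop1.png',cv2.resize(d['image'][140:290,200:400,::-1],(800,600),interpolation=cv2.INTER_CUBIC))
E
python3 m.py
```

```text
hone centre [ 0.4462 -0.0624] size [0.0219 0.0641] yaw long -54.8 px [300.2 240.2]
grip centre [ 0.5982 -0.1081] size [0.0196 0.0511] yaw long 5.9 px [319.3 178.3]
lid centre [ 0.6043 -0.13  ] size [0.1143 0.2694] yaw long -77.4 px [322.9 179.4]
case+lid centre [ 0.5866 -0.0493] size [0.1162 0.4327] yaw long -77.5 px [293.1 184.8]
lips centre [ 0.5774 -0.011 ] size [0.1132 0.3533] yaw long -77.7 px [278.6 187.6]
deckendA [ 0.6065  0.1738 -0.0013]
mid [0.5468 0.1221 0.0328]
floor [0.5764 0.0332 0.0059]
lid [ 0.6086 -0.1884  0.0455]
table [ 0.3466  0.0642 -0.0018]
```

View pics/crop1.png

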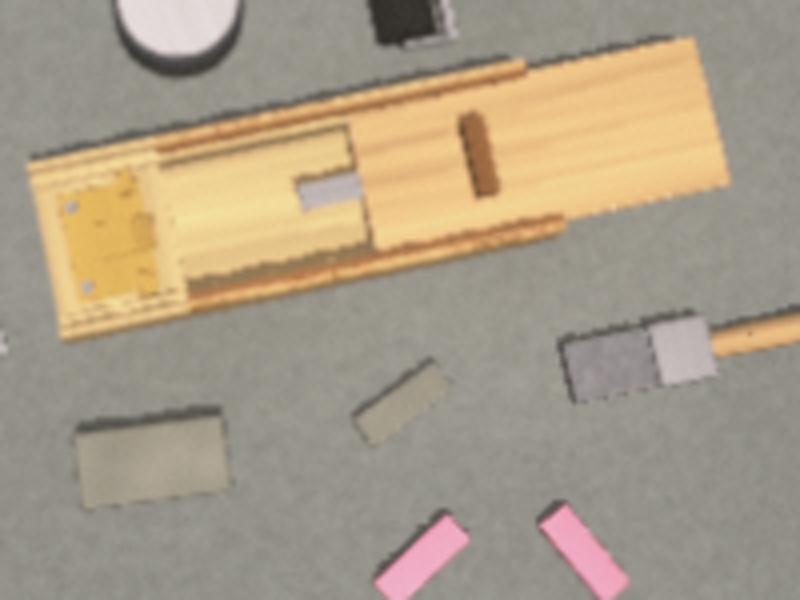

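Confirmed: the hone is the slim grey bar at crop (402,402). The free bay lies between the deck edge (about crop x 175) and the tab tip (about crop x 298).

Run:
```python
from h import *
d=load('top')
c=lambda u,v:(200+u/4-.4,140+v/4-.4)
def W(z,*p): return world(d,[c(*q) for q in p],z)[:,:2]
far=W(.041,(565,216),(188,308)); up=W(.047,(524,62),(160,150))
for n,e in(('nearlip',W(.047,(565,218),(188,312))),('farlip',up),('lidside',W(.041,(730,184),(575,220))),('lidrear->',W(.041,(730,184),(693,38))),('lead',W(.041,(372,248),(348,125))),('end',W(.035,(62,340),(28,160)))):
    v=e[1]-e[0]; print(n,e.round(4).tolist(),np.linalg.norm(v).round(4),np.degrees(np.arctan2(v[1],v[0])).round(1))
print('tabtip',W(.038,(298,192)),'deckedge',W(.029,(160,155),(188,308)),'ledge',W(.033,(140,225)))
print('griptop',W(.061,(478,154)))
```

```text
nearlip [[0.5597, -0.1634], [0.5009, 0.0725]] 0.2432 104.0
farlip [[0.6596, -0.1401], [0.6028, 0.0902]] 0.2373 103.9
lidside [[0.5823, -0.2708], [0.5593, -0.1709]] 0.1026 103.0
lidrear-> [[0.5823, -0.2708], [0.6771, -0.2508]] 0.0969 11.9
lead [[0.5416, -0.0425], [0.62, -0.0283]] 0.0796 10.3
end [[0.4845, 0.1513], [0.5986, 0.1741]] 0.1164 11.3
tabtip [[0.57757107 0.00344204]] deckedge [[0.60282609 0.09062777]
 [0.50516797 0.07267761]] ledge [[0.55729431 0.10297684]]
griptop [[ 0.59782332 -0.10758145]]
```

```bash
cat > go.py <<'E'
import sys
from h import *
from scipy.spatial.transform import Rotation as Ro
yaw=np.radians(102.5); O=np.array([.578,-.0055]); u=np.array([np.cos(yaw),np.sin(yaw)]); n=np.array([-u[1],u[0]])
def case(x,y): return O+x*u+y*n
def tocase(p): r=np.array(p[:2])-O; return r@u,r@n
def go(x,y,z,ydeg=None):
    o=telemetry.get_obs(); R=Ro.from_rotvec(o['tool_rot']); M=R.as_matrix()
    s=M.T@(np.array([x,y,z])-o['tool_pos'])/.3
    cur=np.degrees(np.arctan2(M[1,1],M[0,1]))
    t=np.zeros(3)
    if ydeg is not None:
        k=((ydeg-cur+90)%180)-90; a=np.radians(cur+k); yy=np.array([np.cos(a),np.sin(a),0]); zz=np.array([0,0,-1.])
        T=Ro.from_matrix(np.c_[np.cross(yy,zz),yy,zz]); t=(R.inv()*T).as_rotvec(degrees=True)/30
    print('t',round(o['t'],2),'pos',o['tool_pos'].round(4),'yaw_y',cur.round(1),'q6',o['q'][5].round(2),'open',round(o['opening'],4),'F',o['contact_force'].round(1))
    print('turn',t.round(3),'shift',s.round(4))
if __name__=='__main__':
    a=[float(v) for v in sys.argv[2:]]
    if sys.argv[1]=='c': a[:2]=case(a[0],a[1])
    go(*a); print('case',np.round(tocase(telemetry.get_obs()['tool_pos']),4))
E
python3 go.py w .446 -.062 .12 35.2
```

```text
t 0.1 pos [0.1891 0.5951 0.2302] yaw_y 72.4 q6 -0.12 open 0.0858 F [-0.4  0.4  0.1]
turn [-4.000e-03  1.000e-03  1.239e+00] shift [-1.4797 -1.8273  0.3703]
case [0.6705 0.2497]
```

```bash
python3 -m pendant '[0,0,0.6,-0.74,-0.91,0,0.55, 0,0,0.6,-0.74,-0.91,0,0.55, 0,0,0.6,-0.74,-0.91,0,0.55, 0,0,0.6,-0.74,-0.91,0,0.55, 0,0,0.6,-0.74,-0.91,0,0.55, 0,0,0.6,-0.74,-0.91,0,0.55, 0,0,0.6,-0.74,-0.91,0,0.55, 0,0,0.6,-0.74,-0.91,0,0.55, 0,0,0.6,-0.74,-0.91,0,0.55]' 40; python3 go.py w .446 -.062 .12 35.2
```

```text
t: 1.23
tool_pos: [0.3178, 0.2689, 0.2311]
tool_rot: [-0.959, -2.991, 0.001]
contact_force: [0.4, -0.9, 0.5]
opening: 0.0469
grip_force: 0.0
t 1.23 pos [0.3178 0.2689 0.2311] yaw_y 54.5 q6 -0.43 open 0.0469 F [ 0.4 -0.9  0.5]
turn [-0.001 -0.001  0.642] shift [-0.9892 -0.6489  0.3702]
case [0.3242 0.1947]
```

```bash
python3 -m pendant '[0,0,0.64,-0.99,-0.65,0.1,0.55, 0,0,0.64,-0.99,-0.65,0.1,0.55, 0,0,0.64,-0.99,-0.65,0.1,0.55, 0,0,0.64,-0.99,-0.65,0.1,0.55, 0,0,0.64,-0.99,-0.65,0.37,0.55, 0,0,0.64,-0.99,-0.65,0.37,0.55, 0,0,0.64,-0.99,-0.65,0.37,0.55, 0,0,0.64,-0.99,-0.65,0.37,0.55, 0,0,0.64,-0.99,-0.65,0.37,0.55, 0,0,0.64,-0.99,-0.65,0.37,0.55]'; python3 go.py w .446 -.062 .003 35.2
python3 - <<'E'
from h import *
d=snap('scene'); cv2.imwrite('pics/s1.png',cv2.resize(d['image'][120:280,60:260,::-1],(800,640))[:600])
E
```

```text
t: 2.48
tool_pos: [0.4468, -0.0625, 0.1219]
tool_rot: [1.443, 2.788, 0.001]
contact_force: [-0.3, 0.2, 0.5]
opening: 0.047
grip_force: 0.0
t 2.48 pos [ 0.4468 -0.0625  0.1219] yaw_y 35.3 q6 -0.92 open 0.047 F [-0.3  0.2  0.5]
turn [0.004 0.004 0.003] shift [ 0.0037 -0.002   0.3963]
case [-0.0272  0.1404]
```

View pics/s1.png

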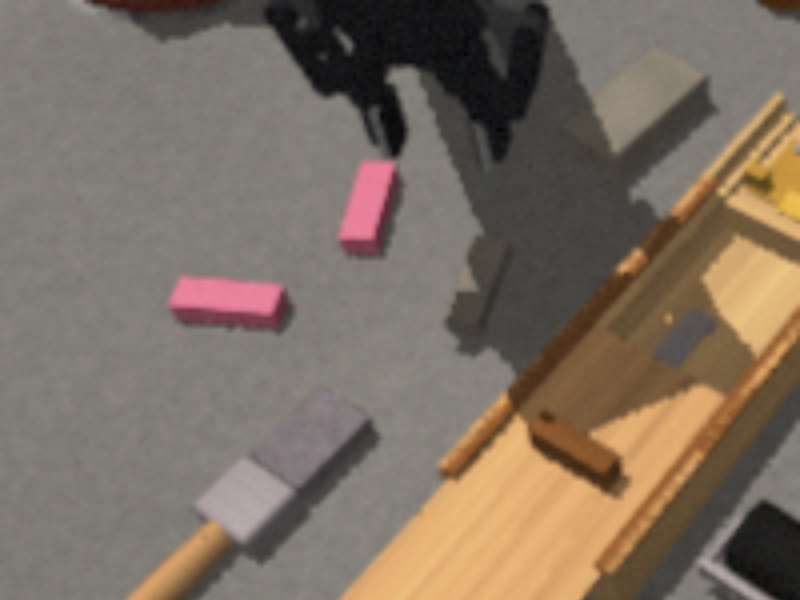

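The crop shows the open gripper above the grey hone (crop 480,285), with the pink bars clear to the left. Descending to grasp it.

```bash
python3 -m pendant '[0,0,0,0,0,0.2,0.55, 0,0,0,0,0,0.3,0.55, 0,0,0,0,0,0.36,0.55, 0,0,0,0,0,0.39,0.55, 0,0,0,0,0,0.393,0.55, 0,0,0,0,0,0.393,0.55]'; python3 -m pendant '[0,0,0,0,0,0,0, 0,0,0,0,0,0,0, 0,0,0,0,0,0,0, 0,0,0,0,0,0,0]' 40; python3 go.py w .446 -.062 .003 35.2
```

```text
t: 3.28
tool_pos: [0.4469, -0.0635, 0.0035]
tool_rot: [1.445, 2.787, 0.0]
contact_force: [0.9, 0.2, 0.6]
opening: 0.0471
grip_force: 0.0
t: 3.78
tool_pos: [0.4469, -0.0637, 0.0034]
tool_rot: [1.446, 2.787, 0.001]
contact_force: [-0.5, 0.2, 5.3]
opening: 0.021
grip_force: 40.5
t 3.77 pos [ 0.4469 -0.0637  0.0034] yaw_y 35.2 q6 -0.92 open 0.021 F [-0.5  0.2  5.3]
turn [ 0.002  0.003 -0.001] shift [0.0063 0.0007 0.0014]
case [-0.0284  0.1406]
```

```bash
python3 -m pendant '[0,0,0,0,0,-0.1,0, 0,0,0,0,0,-0.25,0, 0,0,0,0,0,-0.35,0, 0,0,0,0,0,-0.38,0, 0,0,0,0,0,-0.38,0]'; python3 go.py c .045 0 .12 12.5
```

```text
t: 4.4
tool_pos: [0.4457, -0.0633, 0.1159]
tool_rot: [-1.447, -2.788, 0.0]
contact_force: [0.2, 0.6, -1.7]
opening: 0.0211
grip_force: 39.8
t 4.4 pos [ 0.4457 -0.0633  0.1159] yaw_y 35.2 q6 -0.92 open 0.0211 F [ 0.2  0.6 -1.7]
turn [-0.    -0.     0.755] shift [ 0.042   0.5291 -0.0138]
case [-0.0278  0.1416]
```

```bash
python3 -m pendant '[0,0,0.2,0.01,0.13,-0.01,0, 0,0,0.5,0.03,0.3,-0.01,0, 0,0,0.75,0.04,0.45,-0.01,0, 0,0,0.755,0.042,0.53,-0.01,0, 0,0,0.755,0.042,0.53,-0.01,0, 0,0,0.755,0.042,0.53,-0.01,0, 0,0,0.755,0.042,0.53,-0.01,0, 0,0,0.755,0.042,0.53,-0.01,0]'; python3 go.py c .045 0 .05 12.5
python3 - <<'E'
from h import *
d=snap('scene'); cv2.imwrite('pics/s2.png',cv2.resize(d['image'][100:250,180:380,::-1],(800,600)))
E
```

```text
t: 5.4
tool_pos: [0.5682, 0.038, 0.1193]
tool_rot: [-1.967, -2.449, 0.0]
contact_force: [0.1, 0.2, 0.4]
opening: 0.021
grip_force: 39.8
t 5.4 pos [0.5682 0.038  0.1193] yaw_y 12.5 q6 -0.28 open 0.021 F [0.1 0.2 0.4]
turn [-0.     0.    -0.001] shift [0.0014 0.0006 0.2311]
case [0.0446 0.0002]
```

View pics/s2.png

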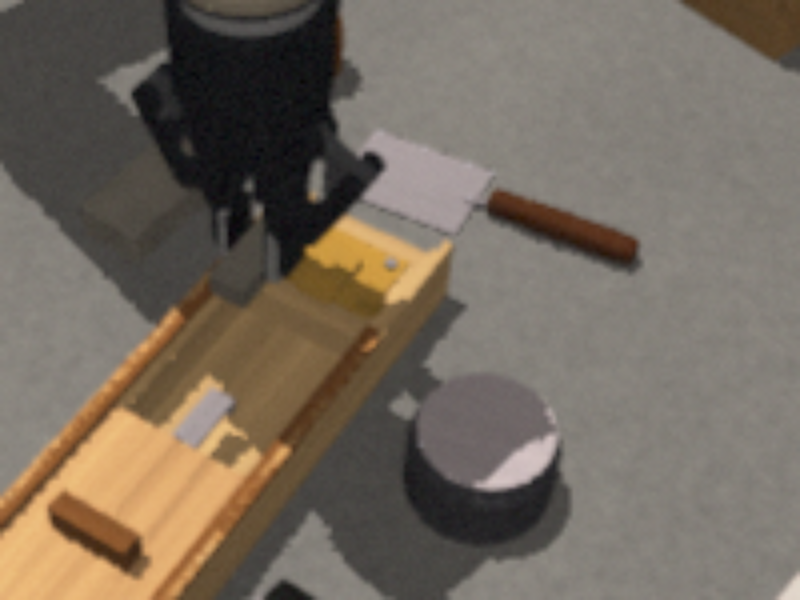

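The hone is held level and in line with the case over the bay (crop 240,275), with the tab behind it at (205,415). Lowering it in.

```bash
python3 -m pendant '[0,0,0,0,0,0.13,0, 0,0,0,0,0,0.24,0, 0,0,0,0,0,0.3,0, 0,0,0,0,0,0.3,0]'; python3 -m pendant '[0,0,0,0,0,0.03,0, 0,0,0,0,0,0.055,0, 0,0,0,0,0,0.062,0, 0,0,0,0,0,0.062,0]'; python3 go.py c .045 0 .0095 12.5
```

```text
t: 5.95
tool_pos: [0.5676, 0.0384, 0.0281]
tool_rot: [-1.965, -2.448, 0.003]
contact_force: [0.3, -0.1, -0.6]
opening: 0.0206
grip_force: 39.8
t: 6.45
tool_pos: [0.5687, 0.0385, 0.0108]
tool_rot: [1.966, 2.45, 0.0]
contact_force: [-0.8, -0.3, -1.2]
opening: 0.0209
grip_force: 39.8
t 6.45 pos [0.5687 0.0385 0.0108] yaw_y 12.5 q6 -0.28 open 0.0209 F [-0.8 -0.3 -1.2]
turn [0. 0. 0.] shift [-0.     -0.0017  0.0045]
case [ 0.045  -0.0005]
```

```bash
python3 -m pendant '[0,0,0,0,0,0.004,0, 0,0,0,0,0,0.006,0, 0,0,0,0,0,0.006,0]'; python3 -m pendant '[0,0,0,0,0,0,0.35, 0,0,0,0,0,0,0.42, 0,0,0,0,0,0,0.42, 0,0,0,0,0,-0.05,0.42, 0,0,0,0,0,-0.15,0.42, 0,0,0,0,0,-0.3,0.42, 0,0,0,0,0,-0.4,0.42, 0,0,0,0,0,-0.4,0.2]'; python3 go.py c -.145 0 .12 12.5
python3 - <<'E'
from h import *
d=snap('scene'); cv2.imwrite('pics/s3.png',cv2.resize(d['image'][100:250,180:380,::-1],(800,600)))
E
```

```text
t: 6.82
tool_pos: [0.5687, 0.0385, 0.009]
tool_rot: [1.966, 2.45, 0.0]
contact_force: [0.4, -0.7, -0.0]
opening: 0.021
grip_force: 39.8
t: 7.82
tool_pos: [0.5713, 0.0384, 0.1337]
tool_rot: [1.962, 2.445, 0.007]
contact_force: [0.2, -0.3, -0.2]
opening: 0.0186
grip_force: 0.0
t 7.83 pos [0.5713 0.0384 0.1337] yaw_y 12.5 q6 -0.28 open 0.0186 F [ 0.2 -0.3 -0.2]
turn [0.015 0.004 0.001] shift [-0.6309 -0.0105  0.0471]
case [ 0.0443 -0.003 ]
```

View pics/s3.png

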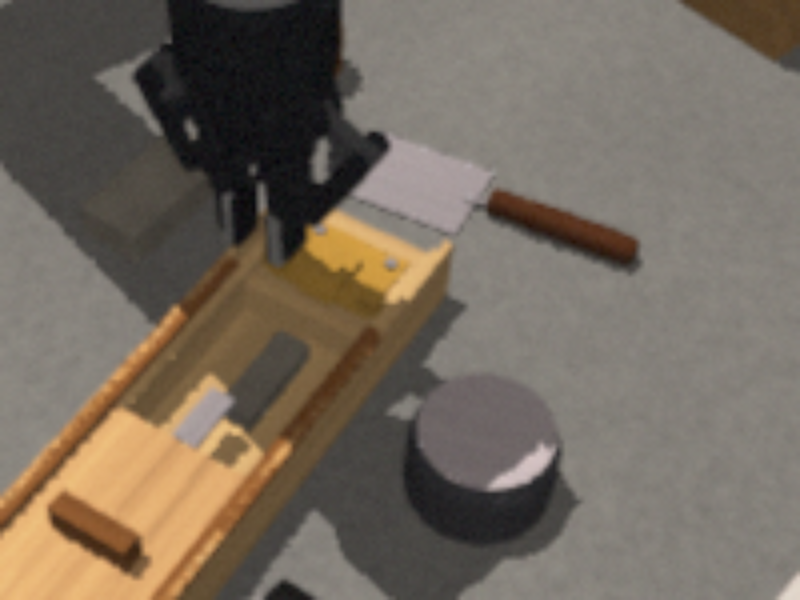

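The hone lies flat on the bay floor (crop 265,380). Now I'll go behind the grip bar with the fingers shut.

```bash
python3 -m pendant '[0,0,0,-0.2,-0.01,0,0, 0,0,0,-0.4,-0.01,0,0, 0,0,0,-0.58,-0.01,0,0, 0,0,0,-0.625,-0.01,0,0, 0,0,0,-0.63,-0.01,0.05,0, 0,0,0,-0.63,-0.01,0.15,0, 0,0,0,-0.63,-0.01,0.22,0, 0,0,0,-0.63,-0.01,0.23,0, 0,0,0,-0.63,-0.01,0.23,0]'; python3 go.py c -.13 0.001 .047 12.5
python3 - <<'E'
from h import *
d=snap('scene'); cv2.imwrite('pics/s4.png',cv2.resize(d['image'][150:300,120:320,::-1],(800,600)))
E
```

```text
t: 9.0
tool_pos: [0.6068, -0.146, 0.06]
tool_rot: [-1.965, -2.451, -0.0]
contact_force: [-0.5, 0.0, 0.3]
opening: -0.0001
grip_force: 0.0
t 9.0 pos [ 0.6068 -0.146   0.06  ] yaw_y 12.6 q6 -0.57 open -0.0001 F [-0.5  0.   0.3]
turn [-0.    -0.     0.002] shift [0.0447 0.0043 0.0435]
case [-0.1434  0.0023]
```

View pics/s4.png

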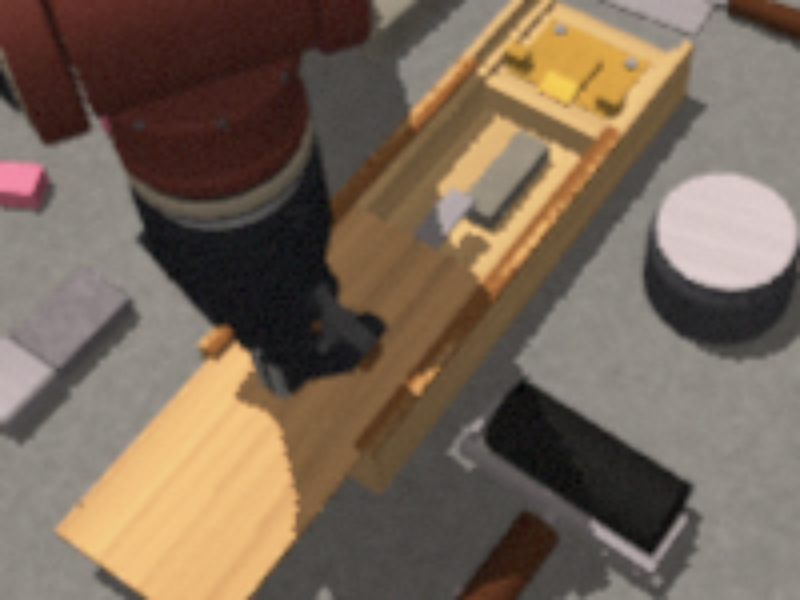

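The fingers are behind the grip bar (crop 275,380), above the lid. Lowering, then a slow push.

```bash
python3 -m pendant '[0,0,0,0,0,0.03,0, 0,0,0,0,0,0.042,0, 0,0,0,0,0,0.042,0, 0,0,0,0.02,0,0.042,0, 0,0,0,0.035,0,0.042,0, 0,0,0,0.045,0,0.042,0, 0,0,0,0.055,0,0.042,0, 0,0,0,0.065,0,0.042,0, 0,0,0,0.075,0,0.042,0, 0,0,0,0.085,0,0.042,0, 0,0,0,0.095,0,0.042,0, 0,0,0,0.11,0,0.042,0]';  python3 go.py c -.05 0.001 .047 12.5
```

```text
t: 10.55
tool_pos: [0.5996, -0.1143, 0.0475]
tool_rot: [1.966, 2.45, -0.0]
contact_force: [0.6, -0.3, -0.0]
opening: -0.0001
grip_force: 0.3
t 10.55 pos [ 0.5996 -0.1143  0.0475] yaw_y 12.5 q6 -0.53 open -0.0001 F [ 0.6 -0.3 -0. ]
turn [0. 0. 0.] shift [0.203  0.005  0.0015]
case [-0.1109  0.0025]
```

```bash
python3 -m pendant '[0,0,0,0.017,0,0,0, 0,0,0,0.034,0,0,0, 0,0,0,0.051,0,0,0, 0,0,0,0.068,0,0,0, 0,0,0,0.085,0.001,0,0, 0,0,0,0.102,0.001,0,0, 0,0,0,0.119,0.002,0,0, 0,0,0,0.136,0.003,0,0, 0,0,0,0.153,0.004,0,0, 0,0,0,0.17,0.005,0,0, 0,0,0,0.187,0.005,0,0, 0,0,0,0.2,0.005,0,0]';  python3 go.py c -.03 0.001 .047 12.5
python3 - <<'E'
from h import *
d=snap('scene'); cv2.imwrite('pics/s5.png',cv2.resize(d['image'][120:270,150:350,::-1],(800,600)))
E
```

```text
t: 12.05
tool_pos: [0.588, -0.0551, 0.0474]
tool_rot: [1.966, 2.45, 0.0]
contact_force: [0.6, -1.1, 0.7]
opening: 0.0002
grip_force: 0.4
t 12.05 pos [ 0.588  -0.0551  0.0474] yaw_y 12.5 q6 -0.44 open 0.0002 F [ 0.6 -1.1  0.7]
turn [0.    0.    0.001] shift [0.0688 0.     0.0015]
case [-0.0506  0.001 ]
```

View pics/s5.png

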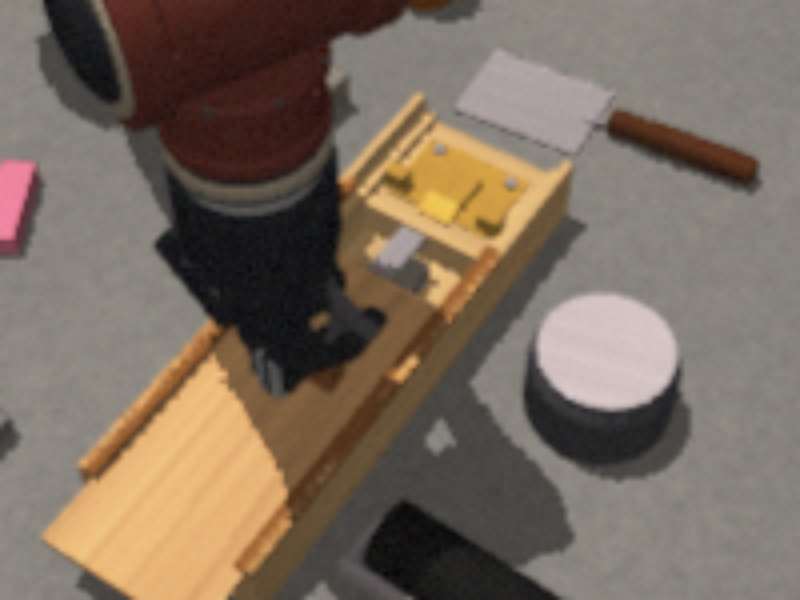

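The lid has advanced squarely, and the tab tip (crop 400,245) is just short of the deck. Pushing more slowly from here.

```bash
python3 -m pendant '[0,0,0,0.007,0,0,0, 0,0,0,0.014,0,0,0, 0,0,0,0.021,0,0,0, 0,0,0,0.028,0,0,0, 0,0,0,0.035,0,0,0, 0,0,0,0.042,0,0,0, 0,0,0,0.049,0,0,0, 0,0,0,0.056,0,0,0]';  python3 -m pendant '[0,0,0,0.007,0,0,0, 0,0,0,0.014,0,0,0, 0,0,0,0.021,0,0,0, 0,0,0,0.028,0,0,0]';python3 go.py c -.02 0.001 .047 12.5
```

```text
t: 13.1
tool_pos: [0.5843, -0.0389, 0.0474]
tool_rot: [-1.966, -2.45, 0.0]
contact_force: [0.2, -0.0, -0.4]
opening: -0.0003
grip_force: 0.2
t: 13.6
tool_pos: [0.5829, -0.0311, 0.0478]
tool_rot: [1.965, 2.45, -0.0]
contact_force: [0.3, -1.9, 1.3]
opening: 0.0
grip_force: 1.1
t 13.6 pos [ 0.5829 -0.0311  0.0478] yaw_y 12.5 q6 -0.4 open 0.0 F [ 0.3 -1.9  1.3]
turn [0.001 0.002 0.001] shift [ 0.0203 -0.0007  0.0025]
case [-0.0261  0.0008]
```

```bash
for i in 1 2 3; do :; done; python3 -m pendant '[0,0,0,0.005,0,0,0, 0,0,0,0.01,0,0,0, 0,0,0,0.015,0,0,0, 0,0,0,0.02,0,0,0]'; python3 -m pendant '[0,0,0,0.005,0,0,0, 0,0,0,0.01,0,0,0, 0,0,0,0.015,0,0,0, 0,0,0,0.02,0,0,0]';  python3 -m pendant '[0,0,0,0.005,0,0,0, 0,0,0,0.01,0,0,0, 0,0,0,0.015,0,0,0, 0,0,0,0.02,0,0,0]';python3 go.py c 0 0.001 .047 12.5
```

```text
t: 14.1
tool_pos: [0.5818, -0.0254, 0.0479]
tool_rot: [1.965, 2.449, 0.0]
contact_force: [0.8, -4.0, 2.8]
opening: -0.0001
grip_force: 2.1
t: 14.6
tool_pos: [0.5799, -0.0191, 0.0473]
tool_rot: [-1.966, -2.45, 0.0]
contact_force: [0.1, -4.1, 2.8]
opening: -0.0001
grip_force: 2.1
t: 15.1
tool_pos: [0.5784, -0.0131, 0.0472]
tool_rot: [-1.966, -2.45, 0.0]
contact_force: [1.0, -4.0, 2.1]
opening: 0.0
grip_force: 1.8
t 15.1 pos [ 0.5784 -0.0131  0.0472] yaw_y 12.5 q6 -0.37 open 0.0 F [ 1.  -4.   2.1]
turn [-0.001 -0.     0.001] shift [0.0252 0.0009 0.0006]
case [-0.0075  0.0013]
```

```bash
python3 -m pendant '[0,0,0,0.005,0,0,0, 0,0,0,0.01,0,0,0, 0,0,0,0.015,0,0,0, 0,0,0,0.02,0,0,0]'; python3 -m pendant '[0,0,0,0.004,0,0,0, 0,0,0,0.008,0,0,0, 0,0,0,0.012,0,0,0]';  python3 -m pendant '[0,0,0,0.003,0,0,0, 0,0,0,0.006,0,0,0, 0,0,0,0.009,0,0,0]';python3 go.py c 0 0.001 .047 12.5
```

```text
t: 15.6
tool_pos: [0.5771, -0.0074, 0.0472]
tool_rot: [-1.966, -2.45, 0.0]
contact_force: [1.0, -4.5, 1.1]
opening: -0.0
grip_force: 1.9
t: 15.98
tool_pos: [0.5764, -0.0039, 0.0472]
tool_rot: [-1.966, -2.45, 0.0]
contact_force: [1.2, -3.6, -0.4]
opening: -0.0001
grip_force: 1.9
t: 16.35
tool_pos: [0.5758, -0.0013, 0.0472]
tool_rot: [-1.966, -2.45, 0.0]
contact_force: [0.7, -4.0, -1.1]
opening: -0.0002
grip_force: 2.0
t 16.35 pos [ 0.5758 -0.0013  0.0472] yaw_y 12.5 q6 -0.35 open -0.0002 F [ 0.7 -4.  -1.1]
turn [-0.001 -0.     0.001] shift [-0.0153  0.0006  0.0008]
case [0.0046 0.0012]
```

```bash
python3 -m pendant '[0,0,0,0.003,0,0,0, 0,0,0,0.006,0,0,0, 0,0,0,0.008,0,0,0]' | grep -E 'pos|cont'; python3 -m pendant '[0,0,0,0.002,0,0,0, 0,0,0,0.004,0,0,0, 0,0,0,0.006,0,0,0]'| grep -E 'pos|cont';  python3 -m pendant '[0,0,0,0.002,0,0,0, 0,0,0,0.004,0,0,0, 0,0,0,0.004,0,0,0]'| grep -E 'pos|cont'; python3 go.py c 0 0.001 .047 12.5
```

```text
tool_pos: [0.5753, 0.001, 0.0473]
contact_force: [0.5, -4.4, -1.7]
tool_pos: [0.575, 0.0028, 0.0473]
contact_force: [0.7, -3.2, -0.9]
tool_pos: [0.5747, 0.004, 0.0473]
contact_force: [1.0, -4.1, -1.9]
t 17.48 pos [0.5747 0.004  0.0473] yaw_y 12.5 q6 -0.34 open 0.0001 F [ 1.  -4.1 -1.9]
turn [-0. -0.  0.] shift [-0.0334  0.0004  0.0011]
case [0.01   0.0011]
```

```bash
for k in a; do python3 -m pendant '[0,0,0,0.002,0,0,0, 0,0,0,0.004,0,0,0]' | grep -E 'pos|cont'; python3 -m pendant '[0,0,0,0.002,0,0,0, 0,0,0,0.004,0,0,0]'| grep -E 'pos|cont';  python3 -m pendant '[0,0,0,0.002,0,0,0, 0,0,0,0.004,0,0,0]'| grep -E 'pos|cont'; done; python3 go.py c 0 0.001 .047 12.5
```

```text
tool_pos: [0.5745, 0.0051, 0.0473]
contact_force: [0.1, -4.4, -2.4]
tool_pos: [0.5742, 0.0063, 0.0474]
contact_force: [0.7, -5.2, -3.2]
tool_pos: [0.574, 0.0075, 0.0473]
contact_force: [1.3, -4.2, -3.0]
t 18.23 pos [0.574  0.0075 0.0473] yaw_y 12.5 q6 -0.33 open -0.0002 F [ 1.3 -4.2 -3. ]
turn [-0. -0.  0.] shift [-0.0452  0.0003  0.0011]
case [0.0135 0.0011]
```

```bash
python3 -m pendant '[0,0,0,0.002,0,0,0, 0,0,0,0.003,0,0,0]' | grep -E 'pos|cont'; python3 -m pendant '[0,0,0,0.002,0,0,0, 0,0,0,0.003,0,0,0]'| grep -E 'pos|cont';  python3 -m pendant '[0,0,0,0.002,0,0,0, 0,0,0,0.003,0,0,0]'| grep -E 'pos|cont';  python3 go.py c 0 0.001 .047 12.5
```

```text
tool_pos: [0.5738, 0.0084, 0.0474]
contact_force: [1.6, -4.4, -1.7]
tool_pos: [0.5738, 0.0099, 0.0478]
contact_force: [-0.0, -0.3, -0.2]
tool_pos: [0.5737, 0.0102, 0.0477]
contact_force: [0.2, -1.3, 0.9]
t 18.98 pos [0.5737 0.0102 0.0477] yaw_y 12.5 q6 -0.33 open -0.0003 F [ 0.2 -1.3  0.9]
turn [0.001 0.    0.001] shift [-0.0543 -0.0008  0.0024]
case [0.0163 0.0008]
```

The force dropped from about 4.5 N to about 0, which is the snap. Now I'll feel gently for the stop.

```bash
python3 -m pendant '[0,0,0,0.001,0,0,0, 0,0,0,0.002,0,0,0]' | grep -E 'pos|cont'; python3 -m pendant '[0,0,0,0.001,0,0,0, 0,0,0,0.002,0,0,0]'| grep -E 'pos|cont'
```

```text
tool_pos: [0.5735, 0.0107, 0.0475]
contact_force: [0.3, -1.2, 1.3]
tool_pos: [0.5733, 0.0109, 0.0475]
contact_force: [0.3, -3.4, 0.5]
```

```bash
python3 -m pendant '[0,0,0,0.001,0,0,0, 0,0,0,0.001,0,0,0]' | grep -E 'pos|cont'
```

```text
tool_pos: [0.5732, 0.0109, 0.0475]
contact_force: [-0.5, -4.7, 1.2]
```

The stop is reached: the position holds while the force rises. Backing off and lifting clear.

```bash
python3 -m pendant '[0,0,0,-0.02,0,0,0, 0,0,0,-0.05,0,0,0, 0,0,0,-0.07,0,-0.1,0, 0,0,0,-0.3,0,-0.3,0, 0,0,0,-0.5,0,-0.5,0, 0,0,0,-0.7,0,-0.6,0, 0,0,0,-0.9,0,-0.6,0, 0,0,0,-0.9,0,-0.6,0]'
python3 - <<'E'
from h import *
d=snap('top'); a=cv2.resize(d['image'][140:240,190:390,::-1],(800,400),interpolation=cv2.INTER_CUBIC)
d=snap('scene'); b=d['image'][100:250,180:380,::-1]; cv2.imwrite('pics/s6.png',cv2.resize(b,(800,600)))
cv2.imwrite('pics/t6.png',a)
E
sed -i 's/^rect.*hone.*$//; s/300,335,160,195/230,345,150,215/' m.py; python3 m.py | grep grip; python3 -c "
from go import *
d=load('top')"
```

```text
t: 20.72
tool_pos: [0.6321, -0.2547, 0.2287]
tool_rot: [1.967, 2.448, 0.002]
contact_force: [-0.5, 0.0, -0.9]
opening: -0.0001
grip_force: 0.0
grip centre [0.5693 0.0265] size [0.0143 0.0506] yaw long 12.6 px [265.2 189.3]
```

View pics/s6.png

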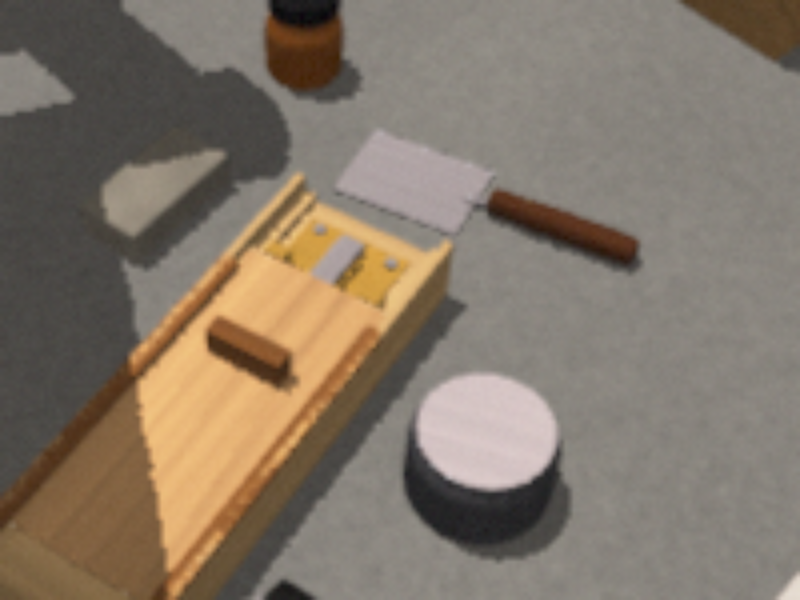

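The lid is home: the grip bar (crop 248,348) is at case x of about 33 mm, the tab lies over the strike plate (338,258), and nothing else has moved.

```bash
python3 -c "
from station import ctrl; print(ctrl.finish_job())"
```

```text
the job is handed in; nothing more can be done
None
```

I handed the job in at about 21 s: the hone was placed flat on the bay floor, and the lid is shut with its tab snapped down behind the ledge. Push force stayed around 5 N, the grip bar is at case x of about 33 mm, and no bystander was seen to move; no verdict came back.

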